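# Touch-dry check on painted drawers, lightest colour first

## Robot

A 6-joint arm with a two-finger parallel gripper is mounted at the origin on the work surface. World frame = base frame: x ahead of the robot, y to its left, z up, the work surface at z = 0. Lengths are in m, angles in degrees, forces in N, time in s.
With the tool pointing down it reaches from about 0.325 to 1 m from the base axis. Payload 5.1 kg.
Tool frame: the origin (TCP) lies at the very end of the fingers, on their centre line; the grasp point (between the pads) lies 19 mm behind it (env.tcp_to_grasp is the distance from the TCP to the grasp point, in m); z points along the fingers, y is the line along which they close (so a half turn about z gives the same grasp; the last joint's range is limited). The gripper opens to 85 mm and grips with 20 to 120 N. Pads are 22 mm wide; open, the fingers measure 114 mm over their backs; the gripper's body (76 mm by 85 mm) begins 54 mm behind the grasp point. The pads swing forward as they close: fully open they stand 13 mm farther back than shut.
Start: joints at [72.387, 7.093, 94.555, -0, 78.352, -4.733], TCP at [0.145, 0.634, 0.231] pointing down, gripper open.
Joint ranges: [-149.61, 149.61], [-58.7, 133.49], [1.44, 155.28], [-77.14, 257.14], [18.33, 153.61], [-166.67, 166.67]. Speed limits (degrees/s): [147.25, 147.25, 180, 180, 180, 180].

## Interface

Orientations are given as [roll, pitch, yaw] about the fixed x, y, z axes, in that order (R = Rz(yaw) Ry(pitch) Rx(roll)).
In Python, from workcell import monitor, grab_frame, env gives the robot as it stands.
- The arm moves only by the shell command python3 -m jog 'ROWS' [FORCE]. ROWS is text: rows parted by semicolons, each of 7 numbers parted by spaces: the finger opening in cm, from 0 to 8.54, then the shift along the tool's x, y, z in cm, then the turn, a rotation vector about the tool's x, y, z in degrees. A call has 1 to 20 rows; each row is the pose to reach, as a shift and turn from the pose commanded when the call began, along the tool's axes at that moment; what a row does not reach only later rows make up. A row lasts 1/10 s, in which the tool goes at most 50 mm and 8.59 degrees, less where a joint would pass 70% of its speed; a pose out of reach is approached as far as the arm can. A call with a gripper value outside its range is refused whole. The fingers move at their own pace and stop on an object; FORCE is the grip in N (left out, the last holds). Time passes only in rows, so rows that repeat a pose let the fingers close. It gives the time, the measured TCP pose, the force, the opening and the grip force at its end, in the units of the state.
- monitor.sense(): the state, without advancing time (a new reading comes with each control period).
- grab_frame(name): name is "scene" or "top"; returns a dict with "image" (480x640x3 uint8, red, green, blue), "fx", "fy", "cx", "cy" (pixels), "R" (3x3) and "t" (3): a world point X has camera coordinates R X + t. Camera axes: x right, y down, z forward; pixel columns grow to the right and rows downward; lengths in m; the calibration is good to about 2 mm. A picture is of the moment at which its call begins. There is no depth.
- env.sign_off(): hands the job in; it is judged then, once.
The state is a dict: "time_s": time; "joints": joint angles; "joint_velocities": joint speeds; "joint_torque": joint torques, N m; "ee_pos": TCP position; "ee_rot": TCP orientation; "ft_force": force on the tool from outside, world axes, zero at the start; "ft_torque": the same for the moment, N m; "grip_width": finger opening in m; "gripper_force": force on a finger pad.
Only numpy, scipy, OpenCV 4.12 (cv2) and the standard library are available. Lean on these libraries where they do the work, as an engineer would, in place of code of your own. Each camera call takes 0.05 s, during which the arm holds its last target. There are 200 camera calls.

## Task

Check whether the paint on the drawer fronts is touch-dry, working from the lightest colour to the darkest so that no dark paint is carried onto a light front: rest a fingertip lightly, for about half a second, on the front of the white drawer, then the yellow one, then the green one, each time between its two screw holes where the handle will hide any mark, and finish clear of them. Do not shift, tip or lift the drawers, and the navy-blue one is still wet: do not touch it at all. Leave the other things on the table where they are.

Things in the scene. Friction and masses are not known exactly. Their poses are not given: they have to be found in the camera images.
- white_drawer: Drawer with the white painted front. Loose pine drawer (0.7 kg) stood on its back, front board up, on a grey foam pad (210 x 94 mm, 20 mm thick). Front board 220 mm (own x) by 100 mm (own y), 18 mm thick, top face level, 208 mm above the table; the box under it is 200 x 84 mm. Origin: centre of its underside, 20 mm above the table; own z up.
- white_spot (a point): Centre of the top face of the white front board, midway between its two screw holes (dark, 7 mm wide, 96 mm apart along own x), 208 mm above the table, own z up. The place the handle will hide reaches 42 mm either way along own x and 28 mm along own y. The board is hard: come down at 20 mm/s or less and stop at contact; the foam pad then gives 1 mm for every 3 N.
- yellow_drawer: Drawer with the yellow painted front. Loose pine drawer (0.7 kg) stood on its back, front board up, on a grey foam pad (210 x 94 mm, 20 mm thick). Front board 220 mm (own x) by 100 mm (own y), 18 mm thick, top face level, 208 mm above the table; the box under it is 200 x 84 mm. Origin: centre of its underside, 20 mm above the table; own z up.
- yellow_spot (a point): Centre of the top face of the yellow front board, midway between its two screw holes (dark, 7 mm wide, 96 mm apart along own x), 208 mm above the table, own z up. The place the handle will hide reaches 42 mm either way along own x and 28 mm along own y. The board is hard: come down at 20 mm/s or less and stop at contact; the foam pad then gives 1 mm for every 3 N.
- green_drawer: Drawer with the green painted front. Loose pine drawer (0.7 kg) stood on its back, front board up, on a grey foam pad (210 x 94 mm, 20 mm thick). Front board 220 mm (own x) by 100 mm (own y), 18 mm thick, top face level, 208 mm above the table; the box under it is 200 x 84 mm. Origin: centre of its underside, 20 mm above the table; own z up.
- green_spot (a point): Centre of the top face of the green front board, midway between its two screw holes (dark, 7 mm wide, 96 mm apart along own x), 208 mm above the table, own z up. The place the handle will hide reaches 42 mm either way along own x and 28 mm along own y. The board is hard: come down at 20 mm/s or less and stop at contact; the foam pad then gives 1 mm for every 3 N.
- navy_drawer: Drawer with the dark navy-blue front, still wet, not to be touched. Loose pine drawer (0.7 kg) stood on its back, front board up, on a grey foam pad (210 x 94 mm, 20 mm thick). Front board 220 mm (own x) by 100 mm (own y), 18 mm thick, top face level, 208 mm above the table; the box under it is 200 x 84 mm. Origin: centre of its underside, 20 mm above the table; own z up.
- paint_tin: Closed paint tin with a navy band, 99 mm across, 125 mm high, origin at the centre of its base. Bystander.
- tape_roll: Roll of beige masking tape lying flat, 96 mm across, 25 mm high, origin at the centre of its underside. Bystander.
- plate: White plastic plate, 170 mm across, 16 mm high, origin at the centre of its underside. Bystander.
- brush: Flat paint brush with yellow handle, about 190 mm long along own x (bristles to +x), 20 mm high, origin on the table near its middle. Bystander.
- pull_handle: Dark steel drawer pull standing on its two feet, 116 mm long along own x, 12 mm wide, 30 mm high, origin at its middle on the table. Bystander.

How it is judged:
By the outcome, as a careful person would: the job done as asked, in the order asked, and still so for the second after the job is handed in, with the robot touching nothing.
It also fails if it takes over 58 s, if anything falls off the work surface, if the arm or the gripper's body presses on something with over 40 N, if the wrist force passes 120 N, or if a joint passes its speed limit or range.

## Working session

There is one attempt and no reset: what is moved stays moved. The work goes in short steps, Python scripts to look and compute and a shell command to move; the robot and the scene stay as the last step left them, time stands still between calls to the robot, and variables do not carry over. Pictures are saved under pics/ and viewed, at most 10 in all, crops included, and the job is handed in when it is done.

```bash
mkdir -p pics
python3 - <<'E'
from workcell import monitor, grab_frame, env
import cv2
for n in("scene","top"):
    f=grab_frame(n); cv2.imwrite(f"pics/{n}0.png",f["image"][:,:,::-1]); print(n,f["fx"],f["cx"],f["cy"],f["R"],f["t"])
s=monitor.sense();print(s["time_s"],s["ee_pos"],s["ee_rot"],s["ft_force"],s["grip_width"])
E
```

```text
scene 538.3011823530491 317.72503597475884 245.45249349828063 [[-0.9967068   0.08103307  0.00303316]
 [ 0.05064394  0.65126188 -0.75716125]
 [-0.06333048 -0.75451415 -0.65322098]] [0.53745176 0.07218957 1.29019737]
top 511.6117974935058 317.40458474952754 240.7870396887799 [[ 0.00868766 -0.99977867 -0.01916093]
 [-0.98238968 -0.00495693 -0.1867778 ]
 [ 0.18664148  0.02044616 -0.98221531]] [0.01057763 0.53107352 1.21958589]
0.1 [0.14480041 0.63310519 0.23015655] [-1.79891845e+02 -6.06301947e-03  1.67116914e+02] [-0.12136713 -0.49487593  0.2469169 ] 0.08517988275091087
```

View pics/top0.png

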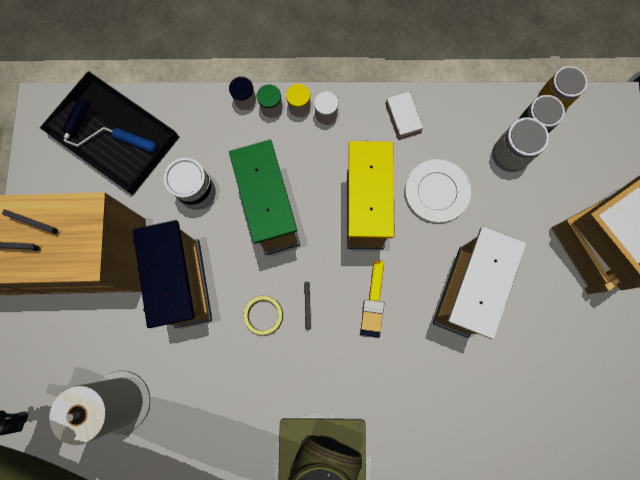

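View pics/scene0.png

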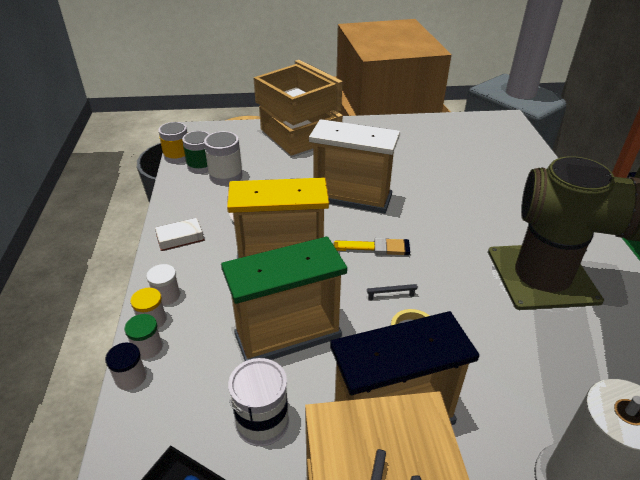

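Top view: white front around (482,283), yellow (371,190), green (262,192), navy (165,274). Next I measure the boards' outlines and holes at z=0.208.

```bash
cat > h.py <<'E'
import numpy as np
def world(f,p,z):
    d=f["R"].T@np.array([(p[0]-f["cx"])/f["fx"],(p[1]-f["cy"])/f["fy"],1]); c=-f["R"].T@f["t"]
    return c+d*(z-c[2])/d[2]
def pix(f,X):
    q=f["R"]@np.array(X)+f["t"]; return [f["fx"]*q[0]/q[2]+f["cx"],f["fy"]*q[1]/q[2]+f["cy"]]
E
python3 - <<'E'
from workcell import monitor, grab_frame, env
import cv2,numpy as np
from h import *
f=grab_frame("top"); g=grab_frame("scene"); im=f["image"]; hsv=cv2.cvtColor(im,cv2.COLOR_RGB2HSV)
R={"white":((0,0,200),(180,40,255),(482,283)),"yellow":((22,150,150),(35,255,255),(371,190)),"green":((45,100,50),(85,255,255),(262,192)),"navy":((105,80,8),(135,255,90),(165,274))}
crops=[]
for n,(lo,hi,c) in R.items():
    m=cv2.inRange(hsv,lo,hi); k,l,st,_=cv2.connectedComponentsWithStats(m)
    lab=l[c[1],c[0]]; m=(l==lab).astype(np.uint8)
    cs,_=cv2.findContours(m,cv2.RETR_EXTERNAL,cv2.CHAIN_APPROX_NONE)
    P=np.array([world(f,p[0],.208)[:2]*1000 for p in cs[0]],np.float32)
    r=cv2.minAreaRect(P); print(n,lab,"mm",np.round(r[0],1),np.round(r[1],1),round(r[2],1), "corners",np.round(cv2.boxPoints(r)).tolist())
    sp=pix(g,[r[0][0]/1000,r[0][1]/1000,.208]); print("  scene px",np.round(sp))
    cr=cv2.resize(im[c[1]-60:c[1]+60,c[0]-60:c[0]+60],(400,400),interpolation=cv2.INTER_CUBIC) if n!="navy" else cv2.resize(g["image"][110:230,300:420],(400,400),interpolation=cv2.INTER_CUBIC)
    crops.append(cr)
o=np.vstack([np.hstack(crops[:2]),np.hstack(crops[2:])])
cv2.imwrite("pics/c1.png",cv2.resize(o,(600,600))[:,:,::-1])
for n,h in {"w":[(491,247),(481,302)],"y":[(371,167),(371,209)],"g":[(256,170),(268,210)]}.items(): print(n,[np.round(world(f,p,.208)*1000) for p in h])
E
```

```text
white 23 mm [ 415.4 -350.7] [ 95.9 215.4] 68.5 corners [[298.0, -356.0], [498.0, -435.0], [533.0, -346.0], [333.0, -267.0]]
  scene px [355. 132.]
yellow 2 mm [ 620.9 -106.8] [ 97.9 217.7] 89.8 corners [[512.0, -155.0], [730.0, -156.0], [730.0, -58.0], [512.0, -58.0]]
  scene px [277. 190.]
green 2 mm [615.2 134.8] [218.2  98.5] 16.6 corners [[497.0, 151.0], [525.0, 57.0], [734.0, 119.0], [706.0, 213.0]]
  scene px [284. 263.]
navy 63 mm [428.9 345.4] [218.2 102.6] 12.6 corners [[311.0, 372.0], [334.0, 272.0], [547.0, 319.0], [524.0, 419.0]]
  scene px [404. 346.]
w [array([ 489., -362.,  208.]), array([ 371., -335.,  208.])]
y [array([ 669., -107.,  208.]), array([ 572., -106.,  208.])]
g [array([661., 149., 208.]), array([569., 120., 208.])]
```

View pics/c1.png

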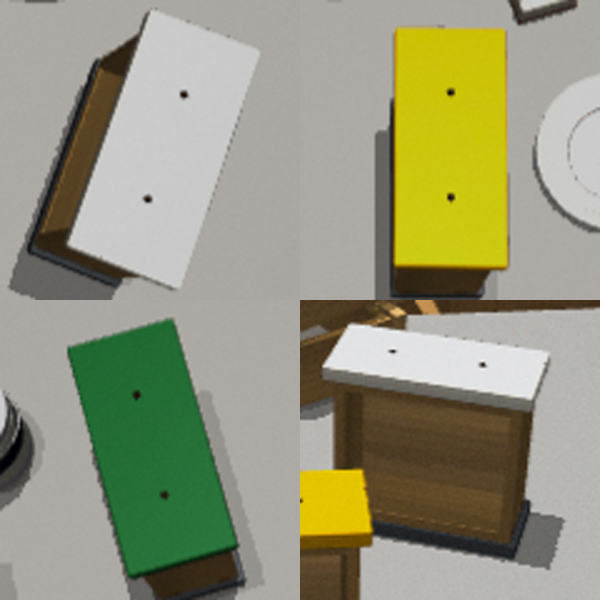

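```bash
cat >> h.py <<'E'
def rows(targets):
    from workcell import monitor
    from scipy.spatial.transform import Rotation as Ro
    s=monitor.sense(); R=Ro.from_euler("xyz",s["ee_rot"],degrees=True).as_matrix()
    print(round(s["time_s"],2),np.round(s["ee_pos"],4),np.round(s["joints"],1),np.round(s["ft_force"],1))
    for t in targets: print(t,np.round(R.T@(np.array(t)-s["ee_pos"])*100,1))
E
python3 - <<'E'
from workcell import grab_frame
from h import *
from scipy.optimize import least_squares
f=grab_frame("top"); g=grab_frame("scene")
for n,a,b in [("box far",(103,195),(307,402)),("box near",(103,283),(442,396)),("roll",(80,413),(633,408)),("navy",(165,274),(404,346))]:
    r=least_squares(lambda X:np.r_[np.array(pix(f,X))-a,np.array(pix(g,X))-b],[.4,.4,.2]); print(n,np.round(r.x,3),r.cost)
print(world(f,(495.6,260.6),.208),world(f,(481.2,302.2),.208))
rows([(.145,.634,.36),(.36,.50,.36),(.52,.25,.36),(.58,0,.36),(.52,-.2,.36),(.415,-.351,.36),(.415,-.351,.225)])
E
```

```text
box far [0.592 0.467 0.254] 0.9786021369256442
box near [0.401 0.46  0.236] 0.75161482457762
roll [0.134 0.492 0.223] 10.394638636458074
navy [0.427 0.341 0.201] 0.01218369244850607
[ 0.45980832 -0.37037443  0.208     ] [ 0.37105685 -0.3352852   0.208     ]
0.3 [0.1449 0.6334 0.2309] [72.4  7.1 94.6 -0.  78.4 -4.7] [0.3 0.9 0.1]
(0.145, 0.634, 0.36) [ -0.    0.  -12.9]
(0.36, 0.5, 0.36) [-23.9  -8.2 -12.9]
(0.52, 0.25, 0.36) [-45.1 -29.  -12.9]
(0.58, 0, 0.36) [-56.5 -52.1 -12.9]
(0.52, -0.2, 0.36) [-55.1 -72.9 -12.9]
(0.415, -0.351, 0.36) [-48.3 -90.  -12.8]
(0.415, -0.351, 0.225) [-48.3 -89.9   0.7]
```

```bash
python3 -m jog '0 0 0 -4;0 0 0 -8;0 0 0 -12;0 0 0 -16' 2>&1 | tail -3; python3 -m jog '0 0 0 -4 0 0 0;0 0 0 -8 0 0 0;0 0 0 -12 0 0 0;0 0 0 -16 0 0 0;0 -4 -1.5 -16 0 0 0;0 -8 -3 -16 0 0 0;0 -12 -4 -16 0 0 0;0 -16 -5.5 -16 0 0 0;0 -20 -7 -16 0 0 0;0 -24 -8 -16 0 0 0;0 -24 -8 -16 0 0 0;0 -24 -8 -16 0 0 0' 30
python3 - <<'E'
from h import *
rows([(.52,.25,.36),(.58,0,.36),(.52,-.2,.36),(.415,-.351,.36),(.415,-.351,.23)])
E
```

```text
invalid input
time_s: 1.5
ee_pos: [0.3616, 0.5017, 0.3911]
ee_rot: [-180.0, -0.0, 167.0]
ft_force: [-0.2, -0.2, 0.2]
grip_width: -0.0001
gripper_force: 0.0
1.5 [0.3616 0.5017 0.3911] [ 49.2   0.2  86.7   0.   93.1 -27.8] [-0.2 -0.2  0.2]
(0.52, 0.25, 0.36) [-21.1 -21.    3.1]
(0.58, 0, 0.36) [-32.6 -44.    3.1]
(0.52, -0.2, 0.36) [-31.2 -64.8   3.1]
(0.415, -0.351, 0.36) [-24.4 -81.9   3.1]
(0.415, -0.351, 0.23) [-24.4 -81.9  16.1]
```

```bash
python3 -m jog '0 -3.5 -3.5 0 0 0 0;0 -7 -7 0 0 0 0;0 -10.5 -10.5 0 0 0 0;0 -14 -14 0 0 0 0;0 -17.5 -17.5 0 0 0 0;0 -21 -21 0 0 0 0;0 -23 -25 0 0 0 0;0 -25 -29 0 0 0 0;0 -27 -33 0 0 0 0;0 -29 -37 0 0 0 0;0 -31 -41 0 0 0 0;0 -32 -45 0 0 0 0;0 -32 -49 0 0 0 0;0 -32 -53 0 0 0 0;0 -31.5 -57 0 0 0 0;0 -31 -61 0 0 0 0;0 -31 -65 0 0 0 0;0 -31 -65 0 0 0 0'
python3 - <<'E'
from h import *
rows([(.415,-.351,.36),(.415,-.351,.23)])
E
```

```text
time_s: 3.3
ee_pos: [0.5177, -0.2027, 0.3912]
ee_rot: [-179.9, -0.0, 166.9]
ft_force: [0.2, -0.0, -0.7]
grip_width: -0.0001
gripper_force: 0.0
3.3 [ 0.5177 -0.2027  0.3912] [-2.690e+01 -7.800e+00  9.430e+01 -1.000e-01  9.350e+01 -1.038e+02] [ 0.2 -0.  -0.7]
(0.415, -0.351, 0.36) [  6.6 -16.8   3.1]
(0.415, -0.351, 0.23) [  6.6 -16.8  16.1]
```

```bash
python3 -m jog '0 1.5 -4 0 0 0 0;0 3 -8 0 0 0 0;0 5 -12.5 0 0 0 0;0 6.6 -16.8 0 0 0 0;0 6.6 -16.8 4 0 0 0;0 6.6 -16.8 8 0 0 0;0 6.6 -16.8 12 0 0 0;0 6.6 -16.8 15 0 0 0;0 6.6 -16.8 16.5 0 0 0;0 6.6 -16.8 16.5 0 0 0;0 6.6 -16.8 16.5 0 0 0'
python3 - <<'E'
from h import *
rows([(.415,-.351,.208)])
from workcell import grab_frame
import cv2
f=grab_frame("top");g=grab_frame("scene")
import numpy as np
a=cv2.resize(f["image"][200:360,400:560],(400,400));b=cv2.resize(g["image"][60:220,280:440],(400,400))
cv2.imwrite("pics/w2.png",np.hstack([a,b])[:,:,::-1])
E
```

```text
time_s: 4.4
ee_pos: [0.4177, -0.3495, 0.2279]
ee_rot: [-179.9, 0.1, 167.2]
ft_force: [0.9, -0.3, -0.2]
grip_width: -0.0001
gripper_force: 0.0
4.4 [ 0.4177 -0.3495  0.2279] [ -45.6   -6.3  108.3    0.    77.8 -122.8] [ 0.9 -0.3 -0.2]
(0.415, -0.351, 0.208) [ 0.2 -0.2  2. ]
```

View pics/w2.png

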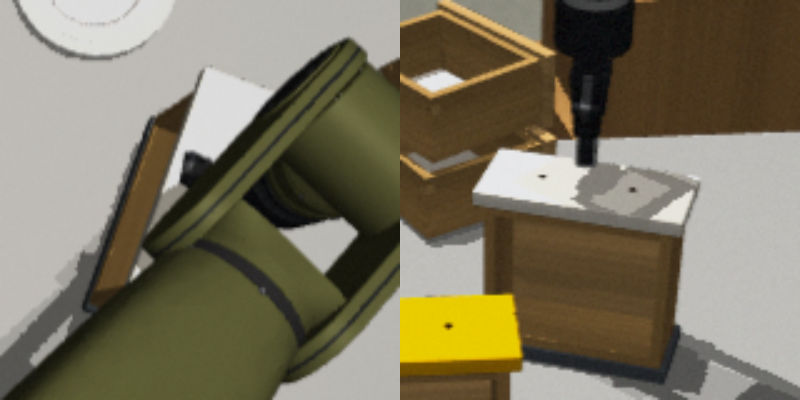

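The picture shows the closed fingertips at (586,165) in the crop, midway between the holes (543,176) and (633,190), about 20 mm above the board. I'll descend slowly.

```bash
python3 -m jog '0 0.1 -0.1 0.2 0 0 0;0 0.2 -0.2 0.4 0 0 0;0 0.2 -0.2 0.6 0 0 0;0 0.2 -0.2 0.8 0 0 0;0 0.2 -0.2 1 0 0 0;0 0.2 -0.2 1.2 0 0 0;0 0.2 -0.2 1.4 0 0 0;0 0.2 -0.2 1.5 0 0 0;0 0.2 -0.2 1.6 0 0 0;0 0.2 -0.2 1.6 0 0 0;0 0.2 -0.2 1.6 0 0 0'
```

```text
time_s: 5.6
ee_pos: [0.4142, -0.3512, 0.2104]
ee_rot: [-180.0, 0.0, 167.1]
ft_force: [-0.2, 0.3, -0.3]
grip_width: -0.0002
gripper_force: 0.0
```

```bash
python3 -m jog '0 0 0 0.1 0 0 0;0 0 0 0.2 0 0 0'
```

```text
time_s: 5.8
ee_pos: [0.4142, -0.3512, 0.2084]
ee_rot: [-180.0, 0.0, 167.1]
ft_force: [-0.9, -0.4, 0.5]
grip_width: -0.0001
gripper_force: 0.0
```

```bash
python3 -m jog '0 0 0 0.05 0 0 0;0 0 0 0.1 0 0 0'
```

```text
time_s: 6.0
ee_pos: [0.4142, -0.3511, 0.2073]
ee_rot: [180.0, -0.0, 167.1]
ft_force: [0.7, -0.5, 0.2]
grip_width: -0.0002
gripper_force: 0.0
```

```bash
python3 -m jog '0 0 0 0.05 0 0 0;0 0 0 0.1 0 0 0'
```

```text
time_s: 6.2
ee_pos: [0.4142, -0.3512, 0.2064]
ee_rot: [-180.0, 0.0, 167.1]
ft_force: [0.4, 0.5, 0.4]
grip_width: -0.0
gripper_force: 0.6
```

```bash
python3 -m jog '0 0 0 0.05 0 0 0;0 0 0 0.1 0 0 0'
```

```text
time_s: 6.4
ee_pos: [0.4143, -0.3513, 0.2058]
ee_rot: [-180.0, 0.0, 167.1]
ft_force: [-0.3, 0.8, 3.1]
grip_width: -0.0001
gripper_force: 1.5
```

```bash
python3 -m jog '0 0 0 0 0 0 0;0 0 0 0 0 0 0;0 0 0 0 0 0 0;0 0 0 0 0 0 0'
```

```text
time_s: 6.8
ee_pos: [0.4143, -0.3512, 0.2056]
ee_rot: [-180.0, 0.0, 167.1]
ft_force: [-1.2, 0.5, 2.5]
grip_width: 0.0
gripper_force: 1.7
```

```bash
python3 -m jog '0 0 0 -0.3 0 0 0;0 0 0 -1 0 0 0;0 0 0 -3 0 0 0;0 0 0 -6 0 0 0;0 0 0 -9 0 0 0;0 0 0 -9 0 0 0;0 0 0 -9 0 0 0'
python3 - <<'E'
from h import *
rows([(.52,-.25,.29),(.621,-.107,.29),(.621,-.107,.23),(.621,-.107,.208)])
E
```

```text
time_s: 7.5
ee_pos: [0.4144, -0.3514, 0.2961]
ee_rot: [-179.9, 0.1, 167.1]
ft_force: [1.4, 0.7, -0.5]
grip_width: -0.0003
gripper_force: 0.0
7.5 [ 0.4144 -0.3514  0.2961] [ -46.    -8.4  103.8   -0.    84.6 -123.1] [ 1.4  0.7 -0.5]
(0.52, -0.25, 0.29) [-8.  12.2  0.6]
(0.621, -0.107, 0.29) [-14.7  28.4   0.6]
(0.621, -0.107, 0.23) [-14.7  28.4   6.6]
(0.621, -0.107, 0.208) [-14.7  28.4   8.8]
```

```bash
python3 -m jog '0 -2 4 0 0 0 0;0 -4 8 0 0 0 0;0 -6 12 0 0 0 0;0 -8 16 0 0 0 0;0 -10 20 0 0 0 0;0 -12.5 24 0 0 0 0;0 -14.7 28.4 0 0 0 0;0 -14.7 28.4 3 0 0 0;0 -14.7 28.4 5.5 0 0 0;0 -14.7 28.4 7 0 0 0;0 -14.7 28.4 7 0 0 0;0 -14.7 28.4 7 0 0 0'
python3 - <<'E'
from h import *
rows([(.621,-.107,.210)])
from workcell import grab_frame
import cv2
f=grab_frame("top");g=grab_frame("scene")
import numpy as np
a=cv2.resize(f["image"][110:270,290:450],(400,400));b=cv2.resize(g["image"][110:270,200:360],(400,400))
cv2.imwrite("pics/y2.png",np.hstack([a,b])[:,:,::-1])
E
```

```text
time_s: 8.7
ee_pos: [0.6205, -0.1074, 0.2251]
ee_rot: [180.0, -0.0, 167.1]
ft_force: [0.6, -0.1, 0.8]
grip_width: 0.0001
gripper_force: 0.0
8.7 [ 0.6205 -0.1074  0.2251] [-14.7   4.8  97.6   0.   77.6 -91.8] [ 0.6 -0.1  0.8]
(0.621, -0.107, 0.21) [-0.   0.1  1.5]
```

View pics/y2.png

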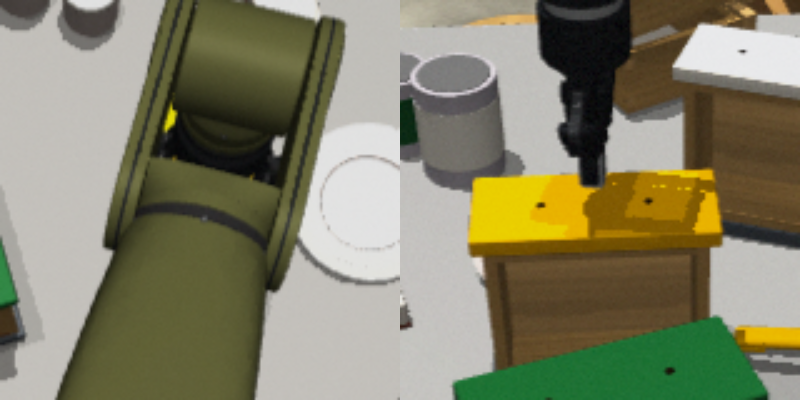

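The fingertips at (592,184) in the crop sit midway between the yellow holes (540,205) and (648,201), just above the board. Descending.

```bash
python3 -m jog '0 0 0 0.2 0 0 0;0 0 0 0.4 0 0 0;0 0 0 0.6 0 0 0;0 0 0 0.8 0 0 0;0 0 0 1 0 0 0;0 0 0 1.2 0 0 0;0 0 0 1.4 0 0 0;0 0 0 1.5 0 0 0;0 0 0 1.5 0 0 0'
```

```text
time_s: 9.7
ee_pos: [0.6207, -0.107, 0.21]
ee_rot: [180.0, -0.0, 167.1]
ft_force: [-0.1, -0.2, 0.4]
grip_width: -0.0
gripper_force: 0.0
```

```bash
python3 -m jog '0 0 0 0.1 0 0 0;0 0 0 0.2 0 0 0'
```

```text
time_s: 9.9
ee_pos: [0.6209, -0.1071, 0.2084]
ee_rot: [-180.0, 0.0, 167.1]
ft_force: [0.3, -0.2, 0.4]
grip_width: -0.0
gripper_force: 0.0
```

```bash
python3 -m jog '0 0 0 0.05 0 0 0;0 0 0 0.1 0 0 0'
```

```text
time_s: 10.1
ee_pos: [0.6208, -0.1071, 0.2073]
ee_rot: [-180.0, 0.0, 167.1]
ft_force: [-0.8, -0.3, -0.0]
grip_width: -0.0
gripper_force: 0.0
```

```bash
python3 -m jog '0 0 0 0.05 0 0 0;0 0 0 0.1 0 0 0'
```

```text
time_s: 10.3
ee_pos: [0.6209, -0.1071, 0.2066]
ee_rot: [-180.0, 0.0, 167.1]
ft_force: [-0.3, -0.0, 2.3]
grip_width: -0.0004
gripper_force: 0.7
```

```bash
python3 -m jog '0 0 0 0.04 0 0 0;0 0 0 0.04 0 0 0;0 0 0 0.04 0 0 0;0 0 0 0.04 0 0 0'
```

```text
time_s: 10.7
ee_pos: [0.6209, -0.1071, 0.2062]
ee_rot: [-180.0, 0.0, 167.1]
ft_force: [-0.8, -1.0, 1.9]
grip_width: -0.0001
gripper_force: 1.2
```

```bash
python3 -m jog '0 0 0 -0.3 0 0 0;0 0 0 -1 0 0 0;0 0 0 -3 0 0 0;0 0 0 -6 0 0 0;0 0 0 -9 0 0 0;0 0 0 -9 0 0 0;0 0 0 -9 0 0 0'
python3 - <<'E'
from h import *
rows([(.615,.135,.29),(.615,.135,.225)])
E
```

```text
time_s: 11.4
ee_pos: [0.6212, -0.1072, 0.2971]
ee_rot: [-180.0, 0.1, 167.1]
ft_force: [-0.2, -0.2, -0.1]
grip_width: 0.0001
gripper_force: 0.0
11.4 [ 0.6212 -0.1072  0.2971] [-14.7   2.7  92.9  -0.   84.2 -91.8] [-0.2 -0.2 -0.1]
(0.615, 0.135, 0.29) [ 6.  23.5  0.7]
(0.615, 0.135, 0.225) [ 6.  23.5  7.2]
```

```bash
python3 -m jog '0 1 4 0 0 0 0;0 2 8 0 0 0 0;0 3 12 0 0 0 0;0 4 16 0 0 0 0;0 5 20 0 0 0 0;0 6 23.5 0 0 0 0;0 6 23.5 3 0 0 0;0 6 23.5 5.5 0 0 0;0 6 23.5 7.2 0 0 0;0 6 23.5 7.2 0 0 0;0 6 23.5 7.2 0 0 0'
python3 - <<'E'
from h import *
rows([(.615,.135,.210)])
from workcell import grab_frame
import cv2
g=grab_frame("scene")
cv2.imwrite("pics/g2.png",cv2.resize(g["image"][150:350,180:380],(400,400))[:,:,::-1])
E
```

```text
time_s: 12.5
ee_pos: [0.6145, 0.1351, 0.2235]
ee_rot: [-180.0, -0.1, 167.1]
ft_force: [-0.4, 0.9, 0.6]
grip_width: 0.0001
gripper_force: 0.0
12.5 [0.6145 0.1351 0.2235] [  7.5   4.8  97.8   0.   77.5 -69.6] [-0.4  0.9  0.6]
(0.615, 0.135, 0.21) [-0.   0.   1.3]
```

View pics/g2.png

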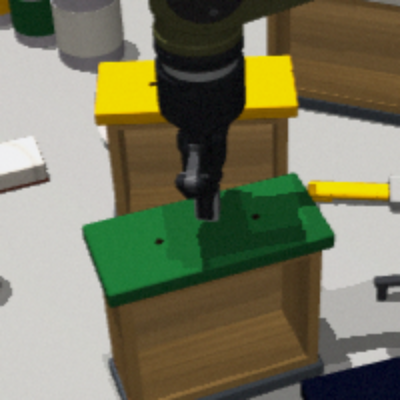

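The fingertips at (207,218) in the crop hover midway between the green holes (159,241) and (256,216). Descending.

```bash
python3 -m jog '0 0 0 0.2 0 0 0;0 0 0 0.4 0 0 0;0 0 0 0.6 0 0 0;0 0 0 0.8 0 0 0;0 0 0 1 0 0 0;0 0 0 1.2 0 0 0;0 0 0 1.3 0 0 0;0 0 0 1.4 0 0 0;0 0 0 1.4 0 0 0'
```

```text
time_s: 13.45
ee_pos: [0.6146, 0.1354, 0.2097]
ee_rot: [-180.0, -0.0, 167.1]
ft_force: [0.1, 0.2, -0.5]
grip_width: -0.0003
gripper_force: 0.0
```

```bash
python3 -m jog '0 0 0 0.1 0 0 0;0 0 0 0.15 0 0 0'
```

```text
time_s: 13.65
ee_pos: [0.6147, 0.1354, 0.2084]
ee_rot: [180.0, 0.0, 167.1]
ft_force: [-1.1, 0.3, -0.6]
grip_width: 0.0
gripper_force: 0.0
```

```bash
python3 -m jog '0 0 0 0.05 0 0 0;0 0 0 0.1 0 0 0'
```

```text
time_s: 13.85
ee_pos: [0.6147, 0.1354, 0.2074]
ee_rot: [180.0, 0.0, 167.1]
ft_force: [0.3, -1.4, -0.0]
grip_width: 0.0003
gripper_force: 0.0
```

```bash
python3 -m jog '0 0 0 0.05 0 0 0;0 0 0 0.1 0 0 0'
```

```text
time_s: 14.05
ee_pos: [0.6147, 0.1354, 0.2066]
ee_rot: [180.0, 0.0, 167.1]
ft_force: [-0.6, -0.2, 2.0]
grip_width: -0.0001
gripper_force: 0.8
```

```bash
python3 -m jog '0 0 0 0.04 0 0 0;0 0 0 0.04 0 0 0;0 0 0 0.04 0 0 0;0 0 0 0.04 0 0 0'
```

```text
time_s: 14.45
ee_pos: [0.6148, 0.1354, 0.2063]
ee_rot: [180.0, 0.0, 167.1]
ft_force: [-1.1, -0.2, 2.1]
grip_width: -0.0
gripper_force: 1.2
```

```bash
python3 -m jog '0 0 0 -0.3 0 0 0;0 0 0 -1 0 0 0;0 0 0 -3 0 0 0;0 0 0 -6 0 0 0;0 0 0 -10 0 0 0;0 0 0 -14 0 0 0;0 0 0 -14 0 0 0;0 0 0 -14 0 0 0;0 0 0 -14 0 0 0'
python3 - <<'E'
from workcell import grab_frame
import cv2
cv2.imwrite("pics/end.png",grab_frame("scene")["image"][:,:,::-1])
E
```

```text
time_s: 15.35
ee_pos: [0.6141, 0.1353, 0.3444]
ee_rot: [-179.9, -0.1, 167.1]
ft_force: [-0.4, 0.8, -0.6]
grip_width: 0.0001
gripper_force: 0.0
```

View pics/end.png

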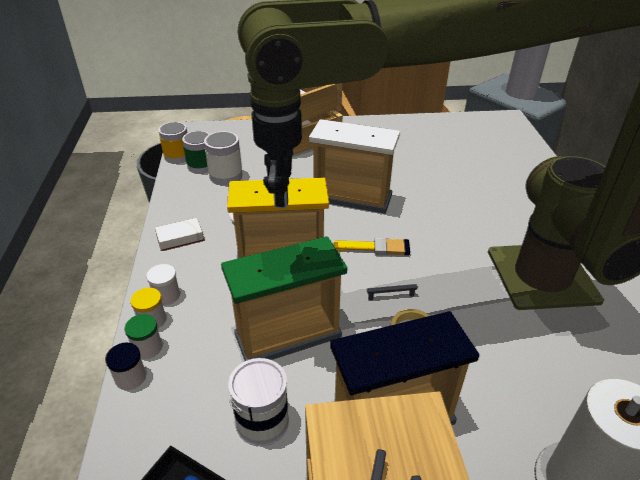

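Every drawer stands where it was (white (355,132), yellow (277,190), green (284,265), navy (404,346)). The fingertips are 14 cm above the green front.

```bash
python3 -c "
from workcell import env
print(env.sign_off())"
```

```text
the job is handed in; nothing more can be done
None
```

I rested the closed fingertips on the white, yellow and green fronts in that order, between the screw holes, for about half a second at 2–3 N each. I then raised them clear and handed in; the drawers showed no visible shift and I never touched the navy one.

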